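# Change the tube in the ratchet tongs

## Robot

A 6-joint arm with a two-finger parallel gripper is mounted at the origin on a cart in front of the work surface, level with it; the furniture and walls round the work are solid. World frame = base frame: x ahead of the robot, y to its left, z up, the work surface at z = 0. Lengths are in m, angles in rad, forces in N, time in s.
With the tool pointing down it reaches from about 0.225 to 0.875 m from the base axis. Payload 3.4 kg.
Tool frame: the origin (TCP) lies between the finger pads; the fingertips stand 19 mm ahead of it and the grasp point (between the pads) is the TCP; z points along the fingers, y is the line along which they close (so a half turn about z gives the same grasp; the last joint's range is limited). The gripper opens to 85 mm and grips with 20 to 120 N. Pads are 22 mm wide; open, the fingers measure 114 mm over their backs; the gripper's body (76 mm by 85 mm) begins 54 mm behind the grasp point. The pads swing forward as they close: fully open they stand 13 mm farther back than shut.
Start: joints at [1.094, 0.276, 1.505, -0, 1.361, -0.121], TCP at [0.2, 0.539, 0.25] pointing down, gripper open.
Joint ranges: [-2.89, 2.89], [-0.75, 2.08], [0.22, 2.7], [-1.18, 4.32], [0.11, 2.71], [-2.7, 2.7]. Speed limits (rad/s): [2.57, 2.57, 3.14, 3.14, 3.14, 3.14].

## Interface

Orientations are given as a rotation vector (axis times angle).
In Python, from plant import * gives the robot as it stands.
- The arm moves only by the tool apply_moves, never from a script. Its arguments are lists of equal length, an entry for each row: "delta_pos": the shift along the tool's x, y, z in m, a list of three; "turn": the turn, a rotation vector about the tool's x, y, z in degrees, a list of three; "hand": the closure, from 0 (fully open) to 1 (shut). A call has 1 to 12 rows; each row is the pose to reach, as a shift and turn from the pose commanded when the call began, along the tool's axes at that moment; what a row does not reach only later rows make up. A row lasts 1/8 s, in which the tool goes at most 62.5 mm and 10.7 degrees, less where a joint would pass 70% of its speed; a pose out of reach is approached as far as the arm can. A call with a gripper value outside its range is refused whole. The fingers move at their own pace and stop on an object; the grip force is fixed at half the most. Time passes only in rows, so rows that repeat a pose let the fingers close. It gives the time, the measured TCP pose, the force, the opening and the grip force at its end, in the units of the state.
- state(): the state, without advancing time (a new reading comes with each control period).
- capture(name): name is "side" or "top"; returns (picture, depth): 384x512x3 uint8, red, green, blue; 384x512 float32, m along the optical axis (not along the pixel's ray), 0 where there is no reading.
- camera_model(name): a dict with "intrinsics" (3x3 intrinsics, pixels), "k1" (the pictures are not rectified: a ray, as slopes to the right and down, at radius r is drawn at 1 + k1 r^2 times it, then the intrinsics apply), "eye" and "rotation" of the camera in the world. Camera axes: x right, y up, looking along -z (the intrinsics and any distortion apply to the point x, -y, -z); pixel columns grow to the right and rows downward; lengths in m; the calibration is good to about 2 mm. A picture is of the moment at which its call begins. camera_model takes no time and is no camera call.
- close_job(): hands the job in; it is judged then, once.
The state is a dict: "time": time; "qpos": joint angles; "joint_velocities": joint speeds; "tau": joint torques, N m; "ee_pos": TCP position; "tool_rot": TCP orientation; "force": force on the tool from outside, world axes, zero at the start; "wrist_torque": the same for the moment, N m; "width": opening from 0.0 (shut) to 1.0 (fully open); "grasp_force": force on a finger pad.
Only numpy, scipy, OpenCV 4.12 (cv2) and the standard library are available. Lean on these libraries where they do the work, as an engineer would, in place of code of your own. Each camera call takes 0.05 s, during which the arm holds its last target. There are 200 camera calls.

## Task

The ratchet tongs on the sloped stand hold a finished piece of tube. Press the thumb pad of the lower handle towards the slope so that the ratchet lets go and the tongs spring open, take the piece out and push it through the flap of the box until it is wholly inside and the flap has fallen shut behind it. Then lay the loose tube from the table in the jaws just as the first one lay and squeeze the handles together until the ratchet holds it, leaving the tape measure and the pipe stub where they stand.

Things in the scene. Friction and masses are not known exactly. Their poses are not given: they have to be found in the camera images.
- stand: fixed steel stand, base 170 x 300 mm; origin on the table under the pin of the tongs; Its top plate (150 x 345 mm) rises 30 degrees towards +x, 62 mm above the table at the pin. Scissor tongs lie on it along y: handles towards -y (nearer the robot), jaws towards +y; jaws stand about 47 mm apart when open, 4 mm clear each side of the tube.
- seat (a point): centre of a seated tube, fixed to the stand. x up the slope (jaws and handles close along it), y along tongs and tube, away from the handles, z square to the slope, 30 deg off vertical. It lies on a rail 19 mm below. The jaws, 26 mm high, hold it from y = -46 to -20 mm; from -15 to +28 mm its sides are free for fingers, to 35 mm below (plate). A low lip stands downhill, 3 mm clear, at +32 to +50.
- squeeze (a point): midway between the handles where to squeeze them, fixed to the stand, 36 mm above the plate; axes as seat. Handles: 12 mm round bars along y, centred at this height; over their outsides 44 mm when locked, 64 mm open. The ratchet catches at 49, 44 and 39 mm; squeezing takes up to about 15 N a side. They are sprung open and float a little sideways together.
- grip_upper (a point): centre of the upper (uphill) handle bar at the place to squeeze; moves with the handle
- grip_lower (a point): centre of the lower (downhill) handle bar at the place to squeeze; moves with the handle
- thumb_pad (a point): centre of the top of the round steel thumb pad, 26 mm across, at the end of the lower (downhill) handle. Pressed 6 to 10 mm square into the slope (about 5 N; stops at 11 mm) it lifts the ratchet teeth apart, the tongs spring open, and the lower handle follows once the pad is let go.
- handle_upper (a joint): angle of the upper handle (rad): 0 as found locked (middle tooth), 0.10 fully open, about 0.025 on the first tooth, -0.025 on the last tooth
- handle_lower (a joint): angle of the lower handle (rad), counted the same way: 0 as found locked, 0.10 fully open
- done_mid (a point): centre of the finished tube: square steel tube 38 x 100 x 38 mm with paint blots, both ends plugged, 0.2 to 0.45 kg, locked in the tongs at the start; long side along its y
- new_mid (a point): centre of the loose tube, alike, 38 x 100 x 38 mm, lying on the table between stand and box; long side along its y; either end may go first
- mouth (a point): middle of the box's mouth at table height; x points into the box, z up. Fixed sheet-steel box, no floor: inside 100 mm wide, 186 deep, 62 high, roof top at 66 mm. The flap hangs just inside from a pin 58 mm high down to 34 mm. A tube lifts it; it drops off once the tube's rear end is about 18 mm inside the mouth, so pushing fingers must reach in under the roof edge, tilted.
- flap (a joint): angle of the flap (rad), 0 hanging shut, growing as it swings into the box, to 1.45
- tape_measure_mid (a point): tape measure standing on the table, a bystander, 36 x 80 x 63 mm
- pipe_stub_mid (a point): upright stub of pipe, a bystander, 66 mm across, 60 mm high
There are look-alikes about, which are no part of the job. What is shaped like the part that bears new_mid but brown is not meant.

How it is judged:
On the way, in this order (a step that is already met when the one before it is completed fails the run):
1. the ratchet is released and both handles have sprung open (value of joint each of handle_upper, handle_lower above 0.07 rad), for 0.1 s.
2. the finished tube pushes the flap open (value of joint flap above 0.4 rad), for 0.05 s.
3. the finished tube is inside the box and the flap has fallen shut (x of done_mid in the frame of mouth above 0.05 m and value of joint flap below 0.15 rad), for 0.2 s.
4. the new tube lies in the jaws and the handles are squeezed to a tooth (distance between new_mid and seat below 0.02 m and value of joint each of handle_upper, handle_lower below 0.05 rad), for 0.1 s.
At the end, for the whole second after the job is handed in: The finished tube lies wholly inside the box, flap shut (within 0.15 rad). The new tube lies on the rail in the jaws, its centre within 10 mm of seat across, 16 mm along, 6 mm in height, parallel within 0.12 rad; the ratchet holds both handles (each below 0.05 rad) (all of step 3 and x of done_mid in the frame of mouth below 0.18 m and y of done_mid in the frame of mouth between -0.05 and 0.05 m and height (world z) of done_mid below 0.05 m and value of joint each of handle_upper, handle_lower below 0.05 rad and x of new_mid in the frame of seat between -0.01 and 0.01 m and y of new_mid in the frame of seat between -0.016 and 0.016 m and z of new_mid in the frame of seat between -0.006 and 0.006 m and angle between the y axis of new_mid and the y axis of seat, either way round below 0.12 rad); the robot touches nothing.
It fails at once if the tape measure or the pipe stub is moved more than 20 mm (distance of any of tape_measure_mid, pipe_stub_mid from where it was at the start of the episode above 0.02 m).
It also fails if it takes over 72 s, if anything falls off the work surface, if the arm or the gripper's body presses on something with over 40 N, if the wrist force passes 120 N, or if a joint passes its speed limit or range.

## Working session

There is one attempt and no reset: what is moved stays moved. The work goes in short steps, Python scripts to look and compute and a tool call to move; the robot and the scene stay as the last step left them, time stands still between calls to the robot, and variables do not carry over. Pictures are saved under pics/ and viewed, at most 10 in all, crops included, and the job is handed in when it is done.

Besides the shell and the picture viewer there is one more tool, called after "Request:" in YAML: its name, and indented under it one key for each argument. apply_moves: Moves the arm, as the interface text tells. Its arguments: {"type":"object","properties":{"delta_pos":{"type":"array"},"turn":{"type":"array"},"hand":{"type":"array"}},"required":["delta_pos","turn","hand"]}

```bash
ls; mkdir -p pics
cat > h.py <<'E'
from plant import *
import numpy as np, cv2
from scipy.spatial.transform import Rotation as R
def pts(name,depth):
    "world point for each pixel"
    m=camera_model(name);K=np.array(m["intrinsics"]);k=m["k1"]
    v,u=np.mgrid[0:384,0:512]
    xd=(u-K[0,2])/K[0,0];yd=(v-K[1,2])/K[1,1];x,y=xd.copy(),yd.copy()
    for _ in range(10):
        s=1+k*(x*x+y*y);x=xd/s;y=yd/s
    P=np.stack([x*depth,-y*depth,-depth],-1)
    return P@np.array(m["rotation"]).T+np.array(m["eye"])
E
python3 - <<'E'
from h import *
for n in("side","top"):
    m=camera_model(n);print(n,m)
    p,d=capture(n);np.savez(f"{n}0.npz",p=p,d=d)
    cv2.imwrite(f"pics/{n}0.png",cv2.resize(p[...,::-1],(800,600)))
print(state())
E
```

```text
pics
side {'intrinsics': array([[430.6087462 ,   0.        , 266.77852305],
       [  0.        , 430.6087462 , 193.36665987],
       [  0.        ,   0.        ,   1.        ]]), 'k1': -0.07553303770391483, 'eye': array([ 0.57656742, -1.02174885,  0.46799687]), 'rotation': array([1.2054645 , 0.00609774, 0.0054615 ])}
top {'intrinsics': array([[454.46744549,   0.        , 254.05826772],
       [  0.        , 454.46744549, 184.03625074],
       [  0.        ,   0.        ,   1.        ]]), 'k1': -0.09764012803242694, 'eye': array([ 0.30840903, -0.02369296,  1.23143472]), 'rotation': array([ 0.17219842, -0.16215821, -1.52773166])}
{'time': 0.1, 'qpos': array([ 1.09398620e+00,  2.76527679e-01,  1.50600900e+00, -2.83034224e-05,
        1.36070583e+00, -1.21010123e-01]), 'joint_velocities': array([ 0.00050694, -0.0027849 , -0.00461633, -0.00086667, -0.00090355,
       -0.00179696]), 'tau': array([ 2.56950254e-03, -4.17696512e+01, -2.46405762e+01,  2.41555072e-04,
        5.71331300e-03,  1.74138438e-05]), 'ee_pos': array([0.20010997, 0.538582  , 0.24952753]), 'tool_rot': array([-5.55855381e-01, -3.09155895e+00,  2.48911173e-03]), 'force': array([0.27347237, 0.17598626, 0.1287697 ]), 'wrist_torque': array([ 0.04007671,  0.00237527, -0.0108994 ]), 'grasp_force': 0.0, 'width': 0.9994669804579278}
```

View pics/top0.png

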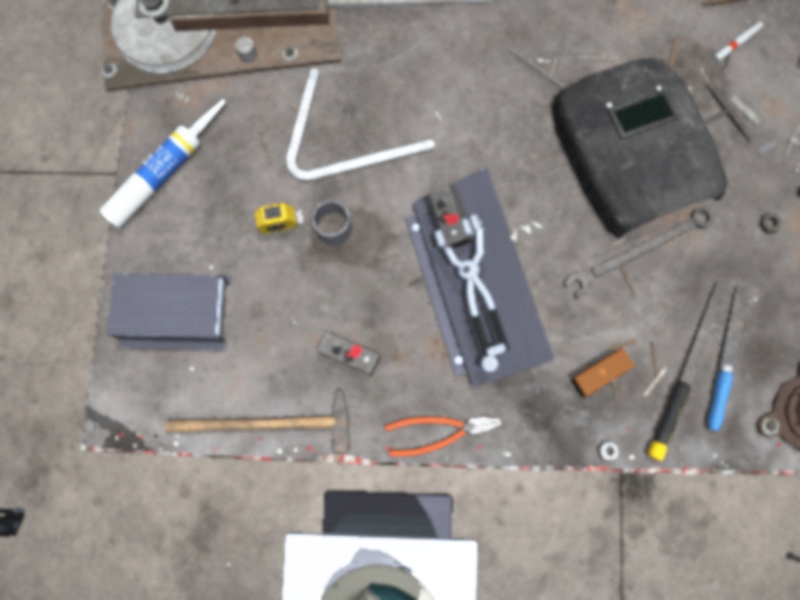

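View pics/side0.png

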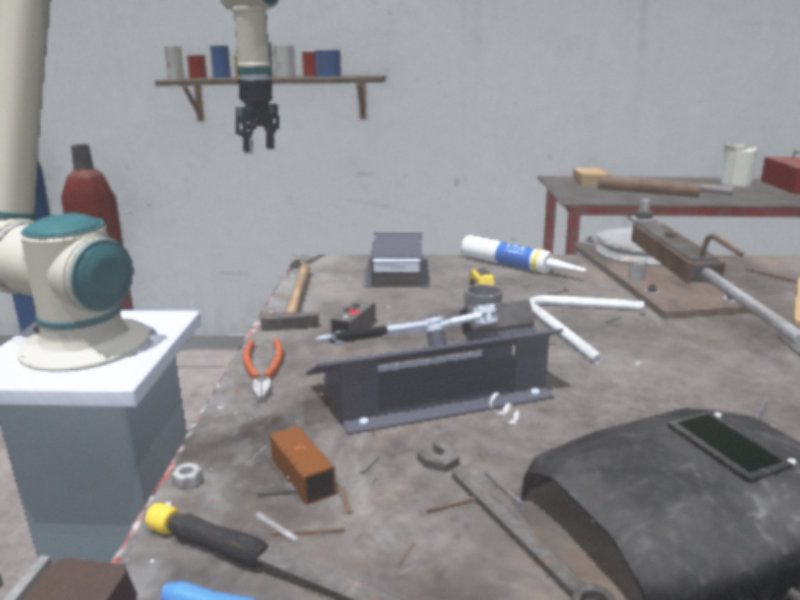

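The top view shows the stand at (480,280), with the done tube in the jaws at (450,215) and the thumb pad at (489,363). The box is at (168,308) with its mouth on the right at (222,308). The grey tube with a red blot at (348,352) is new_mid. The orange-brown block at (603,370) is the look-alike, since brown is excluded. The tape is at (275,216) and the stub at (331,222). Next I'll measure positions and check an enlarged crop.

```bash
sed -i 's/np.array(m\["rotation"\]).T/R.from_rotvec(m["rotation"]).as_matrix().T/' h.py
python3 - <<'E'
from h import *
z=np.load("top0.npz");p,d=z["p"],z["d"];P=pts("top",d)
np.set_printoptions(precision=4,suppress=True)
s=512/800
def at(u,v,r=1):
    u=int(u*s);v=int(v*s);q=P[v-r:v+r+1,u-r:u+r+1].reshape(-1,3);return np.median(q,0)
for n,u,v in [("table",250,300),("table2",400,380),("newtop",348,352),("donetop",448,215),("pad",489,363),("boxroof",165,300),("boxr2",215,290),("boxr3",215,330),("stubrim",331,205),("tape",272,213),("plate1",470,190),("plate2",525,340),("plate3",500,230),("hand u",494,340),("hand l",477,325),("platelow",440,330)]:
    print(n,at(u,v))
# masks by height
H=P[...,2]
m=camera_model("top")
roi=np.zeros(H.shape,bool);roi[200:250,195:250]=1
mk=(roi&(H>.028)&(H<.05)&(d>0))
q=P[mk];c=cv2.minAreaRect((q[:,:2]*1000).astype(np.float32));print("new",c,np.median(q[:,2]),mk.sum())
roi[:]=0;roi[165:230,60:155]=1
mk=(roi&(H>.058)&(H<.075)&(d>0));q=P[mk];print("box",cv2.minAreaRect((q[:,:2]*1000).astype(np.float32)),np.median(q[:,2]),cv2.boxPoints(cv2.minAreaRect((q[:,:2]*1000).astype(np.float32))))
# plate plane RANSAC
roi[:]=0;roi[105:250,262:356]=1
q=P[roi&(H>.02)&(d>0)];rng=np.random.default_rng(0);best=0
for _ in range(500):
    a,b,c=q[rng.choice(len(q),3)];n=np.cross(b-a,c-a);l=np.linalg.norm(n)
    if l<1e-6: continue
    n=n/l*np.sign(n[2]);i=np.abs((q-a)@n)<.002
    if n[2]<.95 and i.sum()>best: best=i.sum();I=i
w=q[I];c=w.mean(0);n=np.linalg.svd(w-c,full_matrices=False)[2][2];n*=np.sign(n[2]);print("plate n",n,"c",c,best,np.degrees(np.arccos(n[2])))
X=np.array([-n[0],-n[1],0]);Y=np.cross([0,0,1],X);Y/=np.linalg.norm(Y);X=np.cross(Y,n)
w=w[np.abs((w-c)@n)<.002];A=np.c_[(w-c)@X,(w-c)@Y]
print("X",X,"Y",Y);print("rect",cv2.minAreaRect((A*1000).astype(np.float32)))
np.savez("plate.npz",n=n,c=c,X=X,Y=Y)
h=(P-c)@n
a=(P-c)@X;b=(P-c)@Y
for nm,uv in [("pad",(489,363)),("done",(448,215))]:
    u,v=int(uv[0]*s),int(uv[1]*s);print(nm,a[v,u],b[v,u],h[v,u])
cv2.imwrite("pics/crop.png",cv2.resize(p[95:265,190:370,::-1],None,fx=3.5,fy=3.5,interpolation=cv2.INTER_CUBIC))
E
```

```text
table [ 0.5443  0.2495 -0.0027]
table2 [ 0.413  -0.022  -0.0007]
newtop [0.4537 0.0692 0.0376]
donetop [ 0.6797 -0.0901  0.1079]
pad [ 0.4383 -0.1623  0.0892]
boxroof [0.5256 0.3807 0.0665]
boxr2 [0.5474 0.2974 0.0658]
boxr3 [0.4784 0.2914 0.0648]
stubrim [0.7116 0.1129 0.0422]
tape [0.6888 0.2105 0.0604]
plate1 [ 0.7374 -0.1285  0.0789]
plate2 [ 0.4793 -0.224   0.0825]
plate3 [ 0.6613 -0.1806  0.0921]
hand u [ 0.4812 -0.1761  0.0574]
hand l [ 0.4988 -0.1436  0.0892]
platelow [ 0.5028 -0.0874 -0.0004]
new ((453.8869934082031, 67.5841064453125), (100.76724243164062, 36.71733856201172), 69.00827026367188) 0.036872263224333124 522
box ((518.79345703125, 382.5252685546875), (107.88162994384766, 191.56668090820312), 1.4342747926712036) 0.0650512611355103 [[462.4721 476.9284]
 [467.267  285.4218]
 [575.1149 288.1221]
 [570.3199 479.6288]]
plate n [-0.1614  0.4711  0.8672] c [ 0.5703 -0.1624  0.0645] 3132 29.864833240343252
X [ 0.2811 -0.8204  0.498 ] Y [ 0.946   0.3241 -0.    ]
rect ((-6.5080413818359375, 20.709884643554688), (342.9645690917969, 151.21804809570312), 89.8394775390625)
pad -0.025490243926721372 -0.12483185491151749 0.041721656295641896
done -0.007796330644046819 0.12802595416031098 0.0518201237746031
```

View pics/crop.png

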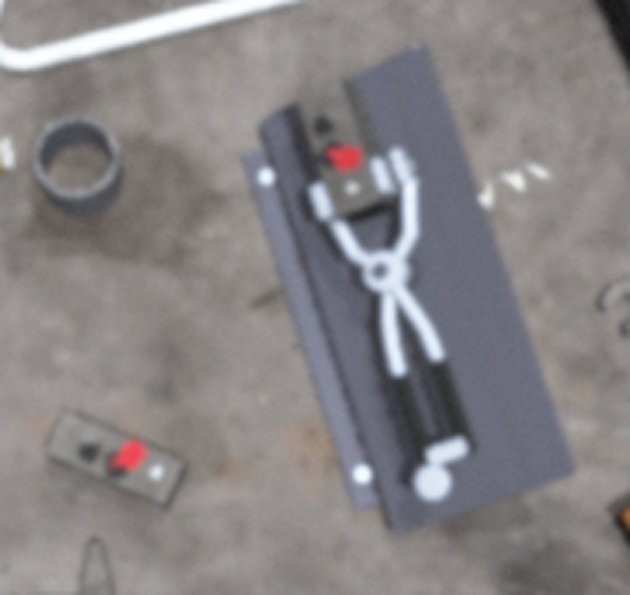

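The crop confirms it. The grey tube with red, black and white blots at crop (117,458) matches the one in the jaws at (345,150). The thumb pad is at crop (432,482) and the black grips are at (402–450,410). Next I'll refine the stand-frame coordinates.

```bash
cat >> h.py <<'E'
np.set_printoptions(precision=4,suppress=True)
try:
    _z=np.load("plate.npz");N,C,X,Y=_z["n"],_z["c"],_z["X"],_z["Y"]
    RT=np.c_[Y,X,-N]; S=np.c_[X,Y,N]
except Exception: pass
def W(a,b,h): return C+a*X+b*Y+h*N      # plate frame -> world
def go(p,Rt):
    s=state();Rc=R.from_rotvec(s["tool_rot"]);Rt=R.from_matrix(Rt)
    t=np.degrees((Rc.inv()*Rt).as_rotvec())
    print("d_mm",np.round(Rc.inv().apply(np.array(p)-s["ee_pos"])*1000,1),"turn",np.round(t,1),"rows",np.linalg.norm(t)/10.7,np.linalg.norm(np.array(p)-s["ee_pos"])/.0625)
E
python3 - <<'E'
from h import *
z=np.load("top0.npz");p,d=z["p"],z["d"];P=pts("top",d);L=(P-C)@S
def pix(cu,cv):return int(round(190+cu/3.5)),int(round(95+cv/3.5))
for n,c in [("pin",(382,270)),("pad",(432,482)),("gl",(402,410)),("gu",(450,400)),("gl2",(410,455)),("gu2",(462,430)),("ratch",(447,450)),("gl0",(398,375)),("gu0",(437,362)),("jl",(321,202)),("ju",(402,165)),("tubefar",(322,85)),("tubenear",(360,212))]:
    u,v=pix(*c);q=L[v-1:v+2,u-1:u+2].reshape(-1,3);print(n,(u,v),np.median(q,0),q[:,2].round(3))
# ray-plane version: ray through pixel hits plane h=const
m=camera_model("top");e=(np.array(m["eye"])-C)@S
def onplane(c,h):
    u,v=pix(*c);D=L[v,u]-e if d[v,u]>0 else None
    return e+D*(h-e[2])/D[2]
for n,c,h in [("pin",(382,270),.04),("pad",(432,482),.042),("gl",(402,410),.042),("gu",(450,400),.042)]:print(n,onplane(c,h))
k=(d>0)&(L[...,2]>.047)&(L[...,2]<.060)&(abs(L[...,0])<.06)&(L[...,1]>.04)&(L[...,1]<.25)
q=L[k];print(k.sum(),cv2.minAreaRect((q[:,:2]*1000).astype(np.float32)),np.median(q[:,2]))
k=(d>0)&(L[...,2]>.035)&(L[...,2]<.060)&(abs(L[...,0])<.07)&(L[...,1]<-.107)&(L[...,1]>-.16);q=L[k];print("pad",len(q),q.min(0),q.max(0),q.mean(0))
for b in np.arange(-.12,.0,.01):
    k=(d>0)&(L[...,2]>.028)&(L[...,2]<.060)&(abs(L[...,0])<.07)&(abs(L[...,1]-b)<.005);print(round(b,3),np.sort(L[k][:,0]*1000).round())
E
```

```text
pin (299, 172) [-0.0053  0.0295  0.0491] [0.047 0.047 0.053 0.047 0.049 0.05  0.05  0.049 0.05 ]
pad (313, 233) [-0.0231 -0.1281  0.0422] [0.042 0.042 0.045 0.043 0.043 0.04  0.042 0.043 0.042]
gl (305, 212) [-0.027  -0.0695  0.0395] [0.039 0.039 0.041 0.    0.04  0.044 0.    0.043 0.039]
gu (319, 209) [ 0.011  -0.0761  0.04  ] [0.038 0.04  0.037 0.044 0.04  0.037 0.042 0.041 0.041]
gl2 (307, 225) [-0.0487 -0.1001  0.001 ] [ 0.001 -0.001 -0.     0.002 -0.    -0.002  0.001  1.12   0.001]
gu2 (322, 218) [ 0.012  -0.1007  0.0412] [0.039 0.042 0.037 0.045 0.048 0.04  0.043 0.041 0.038]
ratch (318, 224) [-0.0037 -0.1108  0.043 ] [0.043 0.043 0.043 0.043 0.041 0.045 0.044 0.042 0.042]
gl0 (304, 202) [-0.0221 -0.0465  0.0404] [ 0.041  0.04  -0.003  0.041  0.044  0.039  0.042  0.04   0.037]
gu0 (315, 198) [ 0.0099 -0.0464  0.0394] [0.039 0.039 0.037 0.044 0.039 0.035 0.039 0.041 0.041]
jl (282, 153) [-0.033   0.0935  0.0491] [0.048 0.048 0.049 0.049 0.05  0.046 0.052 0.046 0.049]
ju (305, 142) [0.034  0.0979 0.0424] [0.048 0.042 0.037 0.047 0.041 0.036 0.049 0.046 0.041]
tubefar (282, 119) [
[... 2176 characters left out ...]
   4.   6.   6.   6.   7.   7.   8.   9.   9.
  10.  10.  11.  11.  12.  12.  12.  12.  14.]
-0.04 [-26. -26. -26. -23. -23. -22. -22. -21. -21. -21. -20. -19.   2.   3.
   3.   5.   6.   7.   8.   8.   9.  10.  11.  11.  11.  11.  11.  12.]
-0.03 [-26. -24. -24. -24. -23. -22. -21. -20. -20. -19. -19. -18.   1.   4.
   5.   5.   6.   7.   8.   8.   8.   9.  10.  10.  10.  11.]
-0.02 [-26. -25. -23. -23. -22. -21. -20. -19. -17. -17. -17. -16. -15. -15.
   0.   1.   1.   4.   5.   5.   5.   7.   7.   8.   8.   9.   9.  10.
  10.  10.]
-0.01 [-21. -21. -20. -19. -19. -19. -18. -18. -17. -17. -17. -15. -14. -14.
  -1.  -0.  -0.   1.   1.   1.   2.   3.   4.   4.   5.   6.   6.   6.
   7.   8.]
```

Run:
```python
from h import *
z=np.load("top0.npz");d=z["d"];P=pts("top",d);L=(P-C)@S
k=(d>0)&(L[...,2]>.047)&(L[...,2]<.060)&(L[...,1]>.115)&(L[...,1]<.25)&(abs(L[...,0]+.007)<.03)
q=L[k];print(q[:,:2].min(0),np.percentile(q[:,:2],[1,5,50,95,99],axis=0),cv2.minAreaRect((q[:,:2]*1000).astype(np.float32)))
print(W(-.0235,-.126,.101)); go(W(-.0235,-.126,.101),RT)
```

```text
[-0.0265  0.1151] [[-0.0251  0.1158]
 [-0.0232  0.1182]
 [-0.0068  0.1464]
 [ 0.0094  0.1747]
 [ 0.0101  0.1776]] ((-7.305910110473633, 146.6686248779297), (37.31328201293945, 62.99950408935547), 1.334455966949463)
[ 0.4282 -0.1364  0.1404]
d_mm [-448.9 -553.1  109.9] turn [-13.1 -36.4 136.7] rows 13.27980326513736 11.532665467989856
```

Request:
apply_moves:
  delta_pos:
    - [-224, -276, 20]
    - [-224, -276, 20]
    - [-224, -276, 20]
    - [-224, -276, 20]
    - [-224, -276, 20]
    - [-449, -553, 80]
    - [-449, -553, 80]
    - [-449, -553, 80]
    - [-449, -553, 80]
    - [-449, -553, 80]
    - [-449, -553, 80]
    - [-449, -553, 80]
  turn:
    - [-13, -36, 137]
    - [-13, -36, 137]
    - [-13, -36, 137]
    - [-13, -36, 137]
    - [-13, -36, 137]
    - [-13, -36, 137]
    - [-13, -36, 137]
    - [-13, -36, 137]
    - [-13, -36, 137]
    - [-13, -36, 137]
    - [-13, -36, 137]
    - [-13, -36, 137]
  hand: [1, 1, 1, 1, 1, 1, 1, 1, 1, 1, 1, 1]

```text
time: 1.6
ee_pos: [0.4394, -0.1704, 0.1835]
tool_rot: [2.553, 0.732, 0.112]
force: [1.6, 1.6, 0.9]
width: 0.002
grasp_force: 0.0
```

Run:
```python
from h import *
print(state()["qpos"]);go(W(-.0235,-.126,.081),RT)
```

```text
[-0.253   0.0637  2.0737 -0.5549  0.7523  1.1221]
d_mm [  9.  -50.4  41.3] turn [-1.6 -3.4 12.2] rows 1.1945328641433888 1.0521293792945074
```

Request:
apply_moves:
  delta_pos:
    - [9, -50, 41]
    - [9, -50, 41]
    - [9, -50, 41]
    - [9, -50, 41]
  turn:
    - [-1.6, -3.4, 12.2]
    - [-1.6, -3.4, 12.2]
    - [-1.6, -3.4, 12.2]
    - [-1.6, -3.4, 12.2]
  hand: [1, 1, 1, 1]

```text
time: 2.1
ee_pos: [0.4202, -0.1057, 0.0185]
tool_rot: [2.581, 0.44, 0.113]
force: [-13.2, 47.0, 204.8]
width: -0.001
grasp_force: 110.4
```

Run:
```python
from h import *
s=state();print(s["ee_pos"],(s["ee_pos"]-C)@S,s["force"])
go(W(-.0235,-.126,.061),RT)
```

```text
[ 0.4202 -0.1057  0.0185] [-0.1117 -0.1236  0.011 ] [-13.2193  46.9778 204.8473]
d_mm [ -3.1  88.5 -49.4] turn [0.4 0.  0.5] rows 0.056155682494311146 1.622161342158814
```

Request:
apply_moves:
  delta_pos:
    - [0, 0, -50]
    - [0, 0, -100]
    - [0, 0, -100]
    - [0, 0, -100]
    - [0, 0, -100]
  turn:
    - [0, 0, 0]
    - [0, 0, 0]
    - [0, 0, 0]
    - [0, 0, 0]
    - [0, 0, 0]
  hand: [1, 1, 1, 1, 1]

```text
time: 2.72
ee_pos: [0.3685, 0.0438, 0.2911]
tool_rot: [2.585, 0.44, 0.114]
force: [1.8, -0.8, -0.4]
width: -0.002
grasp_force: 0.0
```

Run:
```python
from h import *
s=state();print(s["time"],s["ee_pos"],(s["ee_pos"]-C)@S,s["force"],s["joint_velocities"])
go(W(-.0235,-.126,.086),RT)
p,d=capture("top");cv2.imwrite("pics/t1.png",cv2.resize(p[60:280,60:370,::-1],None,fx=2.5,fy=2.5))
```

```text
2.725 [0.3685 0.0438 0.2911] [-0.1131 -0.1241  0.3262] [ 1.8034 -0.8418 -0.4426] [ 0.6832 -0.2784 -0.8836  0.2563  1.319  -0.0669]
d_mm [ -2.7  88.8 240.5] turn [ 0.2 -0.   0.4] rows 0.042966151010853146 4.102051499806702
```

View pics/t1.png

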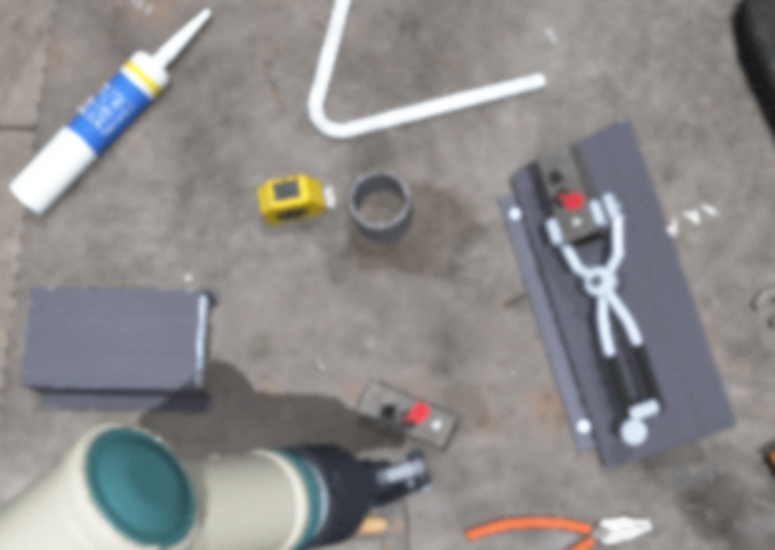

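I sent millimetres where the tool takes metres. That made the fingertip press on the table at a 204 N reading, over the 120 N wrist limit. The picture shows nothing in the scene displaced. I'll carry on with correct units and report this at the end.

Request:
apply_moves:
  delta_pos:
    - [0, 0, 0]
    - [0, 0, 0]
    - [0, 0, 0]
  turn:
    - [0, 0, 0]
    - [0, 0, 0]
    - [0, 0, 0]
  hand: [1, 1, 1]

```text
time: 3.15
ee_pos: [0.3686, 0.042, 0.2879]
tool_rot: [2.583, 0.44, 0.108]
force: [0.6, 0.2, 0.4]
width: 0.003
grasp_force: 0.0
```

Run:
```python
from h import *
s=state();print(s["time"],s["ee_pos"],(s["ee_pos"]-C)@S,s["force"],s["joint_velocities"])
go(W(-.0235,-.126,.086),RT)
```

```text
3.15 [0.3686 0.042  0.2879] [-0.1132 -0.1245  0.3225] [0.6301 0.1532 0.4293] [-0.001   0.0022 -0.0079 -0.0017  0.0021  0.0003]
d_mm [ -1.2  88.7 236.9] turn [0.2 0.2 0.5] rows 0.0532629973411116 4.046868573823044
```

Request:
apply_moves:
  delta_pos:
    - [-0.001, 0.089, 0.1]
    - [-0.001, 0.089, 0.1]
    - [-0.001, 0.089, 0.17]
    - [-0.001, 0.089, 0.215]
    - [-0.001, 0.089, 0.235]
    - [-0.001, 0.089, 0.235]
    - [-0.001, 0.089, 0.235]
  turn:
    - [0, 0, 0.5]
    - [0, 0, 0.5]
    - [0, 0, 0.5]
    - [0, 0, 0.5]
    - [0, 0, 0.5]
    - [0, 0, 0.5]
    - [0, 0, 0.5]
  hand: [1, 1, 1, 1, 1, 1, 1]

```text
time: 4.03
ee_pos: [0.4322, -0.1418, 0.1309]
tool_rot: [2.586, 0.428, 0.116]
force: [0.9, 0.1, 0.7]
width: 0.001
grasp_force: 0.0
```

Run:
```python
from h import *
s=state();print((s["ee_pos"]-C)@S,s["force"])
go(W(-.0235,-.126,.054),RT)
p,d=capture("top");cv2.imwrite("pics/t2.png",cv2.resize(p[110:270,230:370,::-1],None,fx=3.5,fy=3.5))
```

```text
[-0.0227 -0.1239  0.0896] [0.8822 0.0989 0.6727]
d_mm [-2.1 -0.9 35.6] turn [ 0.2  0.  -0.1] rows 0.0240238154357336 0.5701886235563133
```

Request:
apply_moves:
  delta_pos:
    - [-0.001, -0.001, 0.02]
    - [-0.001, -0.001, 0.028]
    - [-0.001, -0.001, 0.033]
    - [-0.001, -0.001, 0.037]
    - [-0.001, -0.001, 0.037]
    - [-0.001, -0.001, 0.037]
  turn:
    - [0, 0, 0]
    - [0, 0, 0]
    - [0, 0, 0]
    - [0, 0, 0]
    - [0, 0, 0]
    - [0, 0, 0]
  hand: [1, 1, 1, 1, 1, 1]

```text
time: 4.82
ee_pos: [0.4371, -0.1585, 0.0984]
tool_rot: [2.586, 0.429, 0.117]
force: [-1.3, 3.1, 2.2]
width: 0.001
grasp_force: 1.9
```

```bash
cat > handles.py <<'E'
from h import *
s=state();print((s["ee_pos"]-C)@S,s["force"]@S,s["time"])
p,d=capture("top");L=(pts("top",d)-C)@S
for b in (-.09,-.075,-.06,-.045):
    k=(d>0)&(L[...,2]>.028)&(L[...,2]<.060)&(abs(L[...,0])<.07)&(abs(L[...,1]-b)<.006);print(b,np.sort(L[k][:,0]*1000).round())
E
python3 handles.py
```

```text
[-0.0238 -0.1247  0.0527] [-1.7774 -0.2454  3.5954] 4.825
-0.09 [-36. -36. -34. -33. -32. -31. -31. -30. -30. -29. -29. -29. -28. -28.
 -28. -27. -26. -26. -25. -25. -25. -24.  16.  16.  18.  18.  19.  20.
  21.  21.  21.  22.  22.  23.  24.  24.  25.  25.  25.  25.  26.  26.
  26.]
-0.075 [-34. -34. -32. -32. -31. -31. -30. -30. -29. -28. -28. -27. -27. -27.
 -25. -25. -25. -25. -24. -24. -24.  14.  15.  16.  17.  17.  17.  18.
  18.  19.  19.  19.  21.  21.  21.  21.  22.  23.  23.  24.  24.  24.
  24.  24.  25.  25.]
-0.06 [-35. -34. -33. -32. -31. -31. -31. -29. -28. -28. -28. -27. -27. -26.
 -25. -25. -25. -24. -24. -23.  13.  13.  14.  14.  16.  16.  17.  17.
  18.  18.  18.  19.  19.  20.  21.  21.  21.  22.  23.  24.  24.]
-0.045 [-34. -30. -29. -29. -28. -27. -26. -26. -26. -26. -25. -24. -24. -24.
 -24. -24.  10.  11.  13.  13.  13.  14.  14.  15.  15.  15.  17.  17.
  17.  18.  19.  19.  19.  20.  20.  20.  21.  21.]
```

Request:
apply_moves:
  delta_pos:
    - [0, 0, -0.05]
    - [0.03, 0.016, -0.09]
    - [0.09, 0.016, -0.09]
    - [0.15, 0.016, -0.09]
    - [0.21, 0.016, -0.09]
    - [0.26, 0.016, -0.09]
    - [0.26, 0.016, -0.08]
    - [0.26, 0.016, -0.08]
  turn:
    - [0, 0, 0]
    - [0, 0, 0]
    - [0, 0, 0]
    - [0, 0, 0]
    - [0, 0, 0]
    - [0, 0, 0]
    - [0, 0, 0]
    - [0, 0, 0]
  hand: [1, 0.5, 0, 0, 0, 0, 0, 0]

```text
time: 5.88
ee_pos: [0.673, -0.0506, 0.1738]
tool_rot: [2.586, 0.429, 0.11]
force: [-0.6, 0.4, 0.1]
width: 1.0
grasp_force: 0.0
```

```bash
python3 handles.py
python3 - <<'E'
from h import *
go(W(-.0073,.1355,.036),RT);print(state()["width"])
E
```

```text
[-0.0085  0.1334  0.1309] [-0.4631 -0.3895  0.3422] 5.875
-0.09 [-42. -40. -40. -39. -37. -37. -37. -36. -36. -35. -34. -34. -33. -33.
 -32. -32. -32. -32. -32. -32. -31. -30. -30.  16.  16.  18.  19.  19.
  20.  20.  20.  20.  21.  22.  22.  23.  23.  23.  25.  25.  25.  26.
  26.  26.  27.]
-0.075 [-39. -39. -38. -38. -37. -36. -35. -34. -34. -34. -33. -32. -32. -32.
 -31. -31. -31. -31. -30. -30. -30. -29. -28.  14.  14.  16.  16.  16.
  16.  18.  19.  19.  20.  21.  21.  22.  22.  22.  23.  23.  23.  23.
  24.  24.  25.  25.  25.  25.]
-0.06 [-38. -38. -37. -36. -35. -34. -34. -33. -32. -32. -30. -30. -30. -29.
 -29. -28. -28. -28. -28. -28. -27.  13.  13.  14.  14.  16.  16.  16.
  17.  18.  18.  19.  19.  19.  20.  20.  21.  21.  21.  23.  23.  24.]
-0.045 [-35. -33. -33. -32. -31. -31. -31. -29. -29. -28. -28. -28. -27. -27.
  10.  12.  12.  13.  13.  14.  14.  15.  16.  16.  16.  17.  17.  19.
  19.  19.  19.  20.  20.  20.  20.  20.]
d_mm [ 2.6  0.5 95.5] turn [ 0.2  0.2 -0. ] rows 0.027357674471652146 1.5290725831778798
1.001353917108442
```

Request:
apply_moves:
  delta_pos:
    - [0.002, 0.001, 0.045]
    - [0.002, 0.001, 0.08]
    - [0.002, 0.001, 0.093]
    - [0.002, 0.001, 0.093]
    - [0.002, 0.001, 0.093]
    - [0.002, 0.001, 0.093]
    - [0.002, 0.001, 0.093]
    - [0.002, 0.001, 0.093]
  turn:
    - [0, 0, 0]
    - [0, 0, 0]
    - [0, 0, 0]
    - [0, 0, 0]
    - [0, 0, 0]
    - [0, 0, 0]
    - [0, 0, 0]
    - [0, 0, 0]
  hand: [0, 0, 0, 0, 0.8, 0.8, 0.8, 0.8]

```text
time: 6.92
ee_pos: [0.6921, -0.0927, 0.0966]
tool_rot: [2.587, 0.428, 0.119]
force: [-2.3, 3.6, 4.0]
width: 0.436
grasp_force: 62.3
```

Request:
apply_moves:
  delta_pos:
    - [0, 0, -0.03]
    - [0, 0, -0.08]
    - [0, 0, -0.12]
    - [0, 0, -0.12]
    - [0, 0, -0.12]
  turn:
    - [0, 0, 0]
    - [0, 0, 0]
    - [0, 0, 0]
    - [0, 0, 0]
    - [0, 0, 0]
  hand: [0.8, 0.8, 0.8, 0.8, 0.8]

```text
time: 7.55
ee_pos: [0.6712, -0.0373, 0.1978]
tool_rot: [2.587, 0.429, 0.112]
force: [0.3, 0.4, -5.2]
width: 0.434
grasp_force: 61.2
```

```bash
cat >> h.py <<'E'
D=np.array([-0.025,.9997,0]);M=np.array([.5212,.2868,0])  # into box, mouth
RB=np.c_[D,[D[1],-D[0],0],[0,0,-1]]
E
python3 - <<'E'
from h import *
s=state();print((s["ee_pos"]-C)@S,s["width"],s["qpos"])
g=M-D*.05;g[2]=.12
go(g,RB)
p,d=capture("top");H=pts("top",d)
q=H[165:230,50:160];q=q[(q[...,2]>.055)&(q[...,2]<.08)]
print("roof front y per x",[ (round(x,3),round(np.percentile(q[abs(q[:,0]-x)<.006][:,1],2),4)) for x in (.48,.5,.52,.54,.56)])
print("roof x per y",[ (y,np.percentile(q[abs(q[:,1]-y)<.008][:,0],[2,98])) for y in (.31,.36,.41)])
E
```

```text
[-0.008   0.136   0.1582] 0.4342633486316424 [ 0.092   0.4215  1.5352 -0.5705  1.1231  1.5702]
d_mm [ -52.2 -305.1  -86.4] turn [ 25.8  19.1 -70.8] rows 7.266149801971373 5.1424389938786925
roof front y per x [(0.48, np.float64(0.3146)), (0.5, np.float64(0.3259)), (0.52, np.float64(0.3315)), (0.54, np.float64(0.3328)), (0.56, np.float64(0.3262))]
roof x per y [(0.31, array([0.4668, 0.572 ])), (0.36, array([0.4671, 0.5683])), (0.41, array([0.4661, 0.5694]))]
```

Request:
apply_moves:
  delta_pos:
    - [-0.015, -0.06, -0.04]
    - [-0.025, -0.12, -0.07]
    - [-0.035, -0.18, -0.09]
    - [-0.045, -0.24, -0.09]
    - [-0.052, -0.305, -0.087]
    - [-0.052, -0.305, -0.087]
    - [-0.052, -0.305, -0.087]
    - [-0.052, -0.305, -0.087]
    - [-0.052, -0.305, -0.087]
    - [-0.052, -0.305, -0.087]
  turn:
    - [3.3, 2.4, -8.9]
    - [6.5, 4.8, -17.7]
    - [9.8, 7.2, -26.6]
    - [13, 9.6, -35.4]
    - [16.3, 12, -44.3]
    - [19.5, 14.4, -53]
    - [22.8, 16.8, -62]
    - [25.8, 19.1, -70.8]
    - [25.8, 19.1, -70.8]
    - [25.8, 19.1, -70.8]
  hand: [0.8, 0.8, 0.8, 0.8, 0.8, 0.8, 0.8, 0.8, 0.8, 0.8]

```text
time: 8.85
ee_pos: [0.5232, 0.2361, 0.1206]
tool_rot: [2.195, 2.244, -0.001]
force: [0.3, -0.0, -4.6]
width: 0.438
grasp_force: 62.2
```

Run:
```python
from h import *
s=state();print(s["ee_pos"],s["width"],s["qpos"])
g=M-D*.05;g[2]=.026
go(g,RB)
p,d=capture("side");cv2.imwrite("pics/s1.png",cv2.resize(p[130:210,180:340,::-1],None,fx=4.5,fy=4.5,interpolation=cv2.INTER_CUBIC))
```

```text
[0.5232 0.2361 0.1206] 0.43759455212165416 [ 0.3041  0.3748  1.7012 -0.0024  1.0651  0.2832]
d_mm [ 0.9 -0.9 94.6] turn [ 0.1  0.1 -0.2] rows 0.01970705062858208 1.5135508792528631
```

View pics/s1.png

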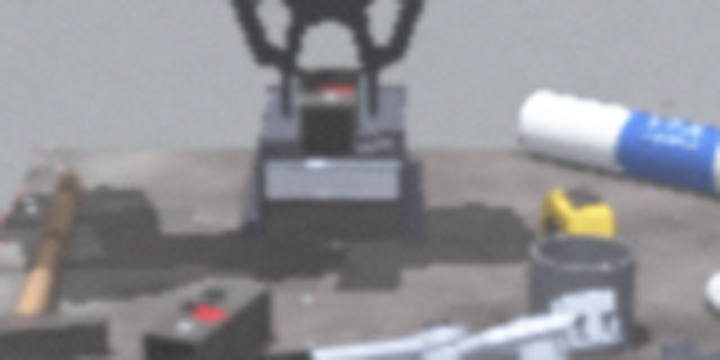

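The crop shows the tube centred in front of the mouth (x≈330 against 333) with the flap hanging. I'll lower it and release.

Request:
apply_moves:
  delta_pos:
    - [0.001, -0.002, 0.06]
    - [0.001, -0.002, 0.09]
    - [0.001, -0.002, 0.097]
    - [0.001, -0.002, 0.097]
    - [0.001, -0.002, 0.097]
    - [0.001, -0.002, 0.097]
    - [0.001, -0.002, 0.06]
    - [0.001, -0.002, 0.02]
    - [-0.05, -0.002, -0.02]
    - [-0.1, -0.002, -0.03]
    - [-0.12, -0.002, -0.03]
    - [-0.12, -0.002, -0.03]
  turn:
    - [0, 0, 0]
    - [0, 0, 0]
    - [0, 0, 0]
    - [0, 0, 0]
    - [0, 0, 0]
    - [0, 0, 0]
    - [0, 0, 0]
    - [0, 0, 0]
    - [0, 0, 0]
    - [0, 0, 0]
    - [0, 0, 0]
    - [0, 0, 0]
  hand: [0.8, 0.8, 0.8, 0.8, 0.2, 0.2, 0.2, 0.2, 1, 1, 1, 1]

```text
time: 10.4
ee_pos: [0.5247, 0.1162, 0.1517]
tool_rot: [2.195, 2.245, 0.004]
force: [0.6, 0.9, 0.3]
width: 0.001
grasp_force: 0.0
```

Run:
```python
from h import *
s=state();print(s["ee_pos"],s["qpos"])
p,d=capture("top");P=pts("top",d);H=P[...,2]
k=(H>.028)&(H<.05)&(P[...,1]>.16)&(P[...,1]<.286)&(P[...,0]>.46)&(P[...,0]<.58)
q=P[k];print(k.sum(),cv2.minAreaRect((q[:,:2]*1000).astype(np.float32)),np.median(q,0))
# tilted push: tool z = 45deg down toward D
th=np.radians(42);z=np.cos(th)*D-np.sin(th)*np.array([0,0,1]);x=np.array([0,0,1])*np.cos(th)+D*np.sin(th);y=np.cross(z,x)
RP=np.c_[x,y,z];np.save("RP.npy",RP)
tip=M-D*.155+[0,0,.020]    # tip well behind the tube's rear
print("tcp",tip-z*.019);go(tip-z*.019,RP)
```

```text
[0.5247 0.1162 0.1517] [0.0884 0.2936 1.7407 0.0001 1.1044 0.0661]
473 ((520.7304077148438, 226.9766845703125), (36.897342681884766, 95.93115997314453), 1.2648594379425049) [0.5199 0.2255 0.037 ]
tcp [0.5254 0.1177 0.0327]
d_mm [  0.4   0.6 118.7] turn [ 0.2 48.  -0. ] rows 4.48183435353863 1.8989237971647706
```

Request:
apply_moves:
  delta_pos:
    - [0, 0, 0.02]
    - [0, 0, 0.03]
    - [0, 0, 0.04]
    - [0, 0, 0.06]
    - [0, 0, 0.09]
    - [0, 0, 0.117]
    - [0, 0, 0.117]
    - [0, 0, 0.117]
  turn:
    - [0, 10, 0]
    - [0, 20, 0]
    - [0, 30, 0]
    - [0, 40, 0]
    - [0, 48, 0]
    - [0, 48, 0]
    - [0, 48, 0]
    - [0, 48, 0]
  hand: [1, 1, 1, 1, 1, 1, 1, 1]

```text
time: 11.45
ee_pos: [0.5254, 0.118, 0.0353]
tool_rot: [-1.699, -1.747, -0.76]
force: [0.1, -0.8, -0.3]
width: -0.002
grasp_force: 0.0
```

Run:
```python
from h import *
s=state();print(s["ee_pos"],s["qpos"],s["force"]);RP=np.load("RP.npy")
for k in (-.106,-.03,.0,.035):
    tip=M+D*k+[0,0,.020];print(k);go(tip-RP[:,2]*.019,RP)
```

```text
[0.5254 0.118  0.0353] [-0.382   0.6149  1.9433  0.8392  1.1628 -0.9909] [ 0.1117 -0.795  -0.2513]
-0.106
d_mm [30.7  0.1 37.9] turn [ 0.1 -0.   0.2] rows 0.018104155184695034 0.7801851351671869
-0.03
d_mm [81.5  0.2 94.4] turn [ 0.1 -0.   0.2] rows 0.018104155184695034 1.9955395594239784
0.0
d_mm [101.6   0.3 116.7] turn [ 0.1 -0.   0.2] rows 0.018104155184695034 2.475463404486098
0.035
d_mm [125.    0.3 142.7] turn [ 0.1 -0.   0.2] rows 0.018104155184695034 3.035407402976368
```

Request:
apply_moves:
  delta_pos:
    - [0.014, 0, 0.021]
    - [0.028, 0, 0.041]
    - [0.04, 0, 0.0545]
    - [0.052, 0, 0.0675]
    - [0.063, 0, 0.08]
    - [0.073, 0, 0.091]
    - [0.083, 0, 0.102]
    - [0.092, 0, 0.112]
    - [0.0986, 0, 0.1194]
    - [0.106, 0, 0.1275]
    - [0.106, 0, 0.1275]
  turn:
    - [0, 0, 0]
    - [0, 0, 0]
    - [0, 0, 0]
    - [0, 0, 0]
    - [0, 0, 0]
    - [0, 0, 0]
    - [0, 0, 0]
    - [0, 0, 0]
    - [0, 0, 0]
    - [0, 0, 0]
    - [0, 0, 0]
  hand: [1, 1, 1, 1, 1, 1, 1, 1, 1, 1, 1]

```text
time: 12.82
ee_pos: [0.5202, 0.2836, 0.028]
tool_rot: [-1.699, -1.746, -0.759]
force: [0.0, 0.1, -0.1]
width: 0.004
grasp_force: 0.0
```

Run:
```python
from h import *
s=state();print(s["ee_pos"],s["force"],s["time"]);RP=np.load("RP.npy")
print("tip rel mouth",(s["ee_pos"]+RP[:,2]*.019-M)@D)
tip=M+D*.032+[0,0,.016];go(tip-RP[:,2]*.019,RP)
p,d=capture("side");cv2.imwrite("pics/s2.png",cv2.resize(p[130:210,180:340,::-1],None,fx=4.5,fy=4.5,interpolation=cv2.INTER_CUBIC))
```

```text
[0.5202 0.2836 0.028 ] [ 0.0415  0.0979 -0.0778] 12.825
tip rel mouth 0.010914895877203285
d_mm [14.6  1.1 15.2] turn [ 0.  -0.   0.1] rows 0.012035402195453468 0.33802047984016925
```

View pics/s2.png

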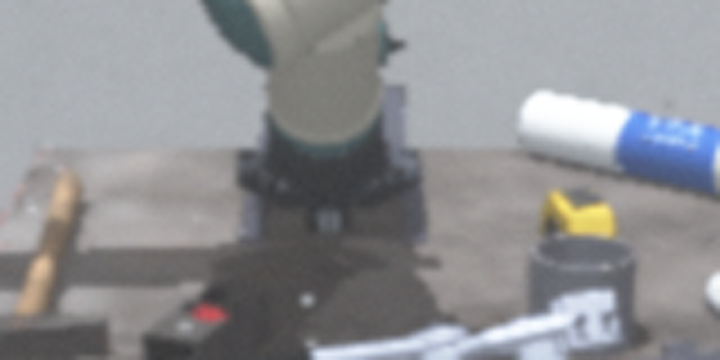

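The tip is 11 mm into the mouth, pushing centrally with almost no force. I'll push 25 mm further and back out.

Request:
apply_moves:
  delta_pos:
    - [0.006, 0.001, 0.006]
    - [0.012, 0.001, 0.012]
    - [0.018, 0.001, 0.018]
    - [0.018, 0.001, 0.018]
    - [0, 0.001, -0.002]
    - [-0.03, 0, -0.035]
    - [-0.06, 0, -0.07]
    - [-0.08, 0, -0.11]
    - [-0.08, 0, -0.15]
    - [-0.08, 0, -0.15]
  turn:
    - [0, 0, 0]
    - [0, 0, 0]
    - [0, 0, 0]
    - [0, 0, 0]
    - [0, 0, 0]
    - [0, 0, 0]
    - [0, 0, 0]
    - [0, -10, 0]
    - [0, -20, 0]
    - [0, -30, 0]
  hand: [1, 1, 1, 1, 1, 1, 1, 1, 0, 0]

```text
time: 14.12
ee_pos: [0.5275, 0.1155, 0.0717]
tool_rot: [-2.035, -2.079, -0.326]
force: [0.2, -0.2, -0.6]
width: 0.418
grasp_force: 0.0
```

Run:
```python
from h import *
s=state();print(s["ee_pos"],s["force"],s["time"])
p,d=capture("side");cv2.imwrite("pics/s3.png",cv2.resize(p[130:210,180:340,::-1],None,fx=4.5,fy=4.5,interpolation=cv2.INTER_CUBIC))
p,d=capture("top");P=pts("top",d);H=P[...,2]
k=(H>.028)&(H<.05)&(P[...,1]>.0)&(P[...,1]<.13)&(P[...,0]>.38)&(P[...,0]<.52)
q=P[k];print(k.sum(),cv2.minAreaRect((q[:,:2]*1000).astype(np.float32)),np.median(q,0))
```

```text
[0.5275 0.1155 0.0717] [ 0.1734 -0.1743 -0.579 ] 14.125
0 ((0.0, 0.0), (0.0, 0.0), 0.0) [nan nan nan]
  return _methods._mean(a, axis=axis, dtype=dtype,
  ret = um.true_divide(
```

View pics/s3.png

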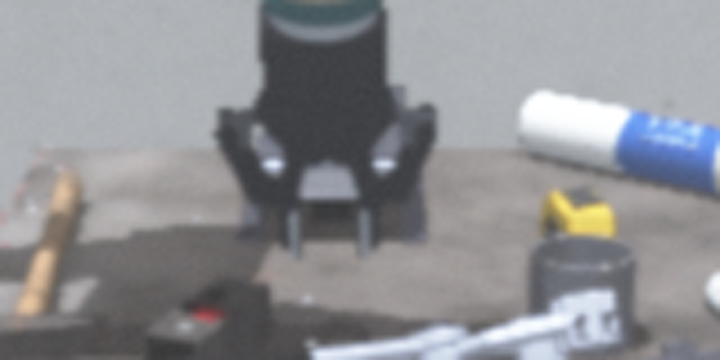

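The flap's light panel at (330,180) hangs shut between the fingers. The new tube is next.

Run:
```python
from h import *
a=np.radians(69);x=np.array([np.cos(a),np.sin(a),0]);RN=np.c_[x,[x[1],-x[0],0],[0,0,-1]];np.save("RN.npy",RN)
g=np.array([.4539,.0676,.14])+x*.0065
go(g,RN)
```

```text
d_mm [-21.4 -70.  -79.2] turn [ -3.1 -17.8  22.6] rows 2.7066333151854547 1.7254367929253196
```

Request:
apply_moves:
  delta_pos:
    - [0, -0.01, -0.05]
    - [-0.02, -0.06, -0.08]
    - [-0.02, -0.07, -0.08]
    - [-0.02, -0.07, -0.08]
    - [-0.02, -0.07, -0.08]
  turn:
    - [-1, -6, 8]
    - [-2, -12, 16]
    - [-3, -17.8, 22.6]
    - [-3, -17.8, 22.6]
    - [-3, -17.8, 22.6]
  hand: [0, 0, 0, 0, 0]

```text
time: 14.85
ee_pos: [0.4558, 0.0723, 0.1379]
tool_rot: [-2.585, -1.772, 0.009]
force: [-0.4, -0.8, -0.8]
width: 0.999
grasp_force: 0.0
```

Run:
```python
from h import *
RN=np.load("RN.npy");x=RN[:,0]
g=np.array([.4539,.0676,.0235])+x*.0065
go(g,RN)
p,d=capture("top");P=pts("top",d);H=P[...,2]
k=(H>.028)&(H<.05)&(P[...,1]>.0)&(P[...,1]<.13)&(P[...,0]>.38)&(P[...,0]<.52)
q=P[k];print(k.sum(),cv2.minAreaRect((q[:,:2]*1000).astype(np.float32)) if len(q)>3 else 0)
```

```text
d_mm [  1.4   1.  114.4] turn [-0.6  0.  -0.1] rows 0.05419398648623021 1.8305127638944614
123 ((429.36669921875, 57.68580627441406), (49.669708251953125, 94.6285400390625), 38.23063278198242)
```

Occluded by the hand, so I'll keep the earlier measurement. Nothing touched the tube.

Request:
apply_moves:
  delta_pos:
    - [0.001, 0.001, 0.06]
    - [0.001, 0.001, 0.1]
    - [0.001, 0.001, 0.114]
    - [0.001, 0.001, 0.114]
    - [0.001, 0.001, 0.114]
    - [0.001, 0.001, 0.114]
    - [0.001, 0.001, 0.114]
    - [0.001, 0.001, 0.06]
    - [0.001, 0.001, 0.0]
    - [0.001, 0.001, -0.05]
    - [0.001, 0.001, -0.05]
    - [0.001, 0.001, -0.05]
  turn:
    - [-0.6, 0, 0]
    - [-0.6, 0, 0]
    - [-0.6, 0, 0]
    - [-0.6, 0, 0]
    - [-0.6, 0, 0]
    - [-0.6, 0, 0]
    - [-0.6, 0, 0]
    - [-0.6, 0, 0]
    - [-0.6, 0, 0]
    - [-0.6, 0, 0]
    - [-0.6, 0, 0]
    - [-0.6, 0, 0]
  hand: [0, 0, 0, 0, 0.8, 0.8, 0.8, 0.8, 0.8, 0.8, 0.8, 0.8]

```text
time: 16.4
ee_pos: [0.4561, 0.0727, 0.1878]
tool_rot: [2.591, 1.772, -0.002]
force: [-0.4, 0.5, -3.9]
width: 0.433
grasp_force: 62.7
```

Run:
```python
from h import *
s=state();print(s["ee_pos"],s["width"],s["force"],s["qpos"])
go(W(-.0075,.1355,.13),RT)
```

```text
[0.4561 0.0727 0.1878] 0.432817402459957 [-0.3634  0.4585 -3.9352] [ 0.0095  0.1532  1.8347 -0.0031  1.1534  0.3817]
d_mm [-35.9 249.3  14.7] turn [-27.8 -12.9  48.7] rows 5.376992865712248 4.036707417337166
```

Request:
apply_moves:
  delta_pos:
    - [-0.006, 0.045, -0.02]
    - [-0.012, 0.09, -0.02]
    - [-0.018, 0.135, -0.015]
    - [-0.024, 0.18, -0.01]
    - [-0.03, 0.22, 0]
    - [-0.036, 0.249, 0.015]
    - [-0.036, 0.249, 0.015]
    - [-0.036, 0.249, 0.015]
    - [-0.036, 0.249, 0.015]
  turn:
    - [-4.6, -2.1, 8.1]
    - [-9.3, -4.3, 16.2]
    - [-13.9, -6.4, 24.3]
    - [-18.5, -8.6, 32.4]
    - [-23.2, -10.7, 40.5]
    - [-27.8, -12.9, 48.7]
    - [-27.8, -12.9, 48.7]
    - [-27.8, -12.9, 48.7]
    - [-27.8, -12.9, 48.7]
  hand: [0.8, 0.8, 0.8, 0.8, 0.8, 0.8, 0.8, 0.8, 0.8]

```text
time: 17.52
ee_pos: [0.6757, -0.0512, 0.1747]
tool_rot: [2.59, 0.431, 0.116]
force: [-0.4, 1.0, -3.6]
width: 0.436
grasp_force: 62.5
```

Run:
```python
from h import *
s=state();print((s["ee_pos"]-C)@S,s["width"])
go(W(-.0077,.1357,.0385),RT)
p,d=capture("top");P=pts("top",d);L=(P-C)@S
k=(d>0)&(L[...,2]>.135)&(L[...,2]<.155)&(abs(L[...,0]+.0077)<.021)&(L[...,1]>.05)&(L[...,1]<.25)
q=L[k];print(k.sum(),q.min(0),q.max(0))
for b in np.arange(.08,.2,.01):
    w=q[abs(q[:,1]-b)<.005]
    if len(w):print(round(b,3),len(w),w[:,0].min().round(4),w[:,0].max().round(4),np.median(w[:,2]).round(4))
cv2.imwrite("pics/t3.png",cv2.resize(p[80:250,230:370,::-1],None,fx=3.5,fy=3.5,interpolation=cv2.INTER_CUBIC))
```

```text
[-0.0068  0.1358  0.131 ] 0.4356877030146149
d_mm [-0.2 -0.9 92.5] turn [-0.  -0.1 -0. ] rows 0.006505559471024394 1.4793947368472085
368 [-0.0282  0.0772  0.1352] [0.0127 0.1783 0.1534]
0.08 54 -0.0265 0.011 0.1413
0.09 64 -0.0263 0.0119 0.1423
0.1 58 -0.0272 0.0124 0.1422
0.11 61 -0.0271 0.0116 0.1424
0.12 69 -0.0275 0.0127 0.1423
0.13 39 -0.0282 0.0055 0.143
0.14 2 -0.0274 -0.0265 0.144
0.17 10 0.003 0.0121 0.1423
0.18 11 -0.0057 0.0101 0.142
```

View pics/t3.png

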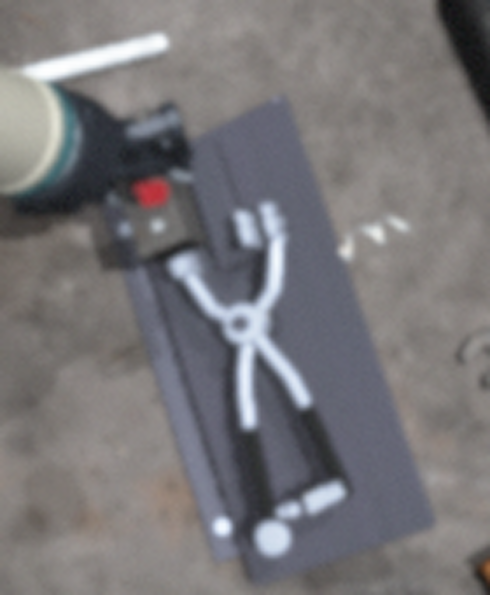

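The tube hangs above the jaws, parallel and centred in the crop at (160,215) (a = −7.5 mm, b ≈ 128 mm). I'll lower it while watching the force.

Request:
apply_moves:
  delta_pos:
    - [0, -0.001, 0.03]
    - [0, -0.001, 0.05]
    - [0, -0.001, 0.065]
    - [0, -0.001, 0.076]
    - [0, -0.001, 0.084]
    - [0, -0.001, 0.087]
    - [0, -0.001, 0.087]
    - [0, -0.001, 0.087]
  turn:
    - [0, 0, 0]
    - [0, 0, 0]
    - [0, 0, 0]
    - [0, 0, 0]
    - [0, 0, 0]
    - [0, 0, 0]
    - [0, 0, 0]
    - [0, 0, 0]
  hand: [0.8, 0.8, 0.8, 0.8, 0.8, 0.8, 0.8, 0.8]

```text
time: 18.58
ee_pos: [0.6908, -0.0912, 0.0994]
tool_rot: [2.589, 0.43, 0.119]
force: [-0.4, -0.2, -3.0]
width: 0.431
grasp_force: 62.7
```

Run:
```python
from h import *
s=state();print((s["ee_pos"]-C)@S,s["force"]@S)
```

```text
[-0.0072  0.1371  0.0443] [-1.444  -0.3997 -2.6841]
```

Request:
apply_moves:
  delta_pos:
    - [-0.001, 0, 0.0015]
    - [-0.001, 0, 0.003]
    - [-0.001, 0, 0.003]
    - [-0.001, 0, 0.003]
  turn:
    - [0, 0, 0]
    - [0, 0, 0]
    - [0, 0, 0]
    - [0, 0, 0]
  hand: [0.8, 0.8, 0.8, 0.8]

```text
time: 19.08
ee_pos: [0.6899, -0.0926, 0.0975]
tool_rot: [2.589, 0.429, 0.119]
force: [-3.7, 5.4, 2.6]
width: 0.435
grasp_force: 63.5
```

Run:
```python
from h import *
s=state();print((s["ee_pos"]-C)@S,s["force"]@S)
```

```text
[-0.0073  0.1358  0.0422] [-4.1752 -1.7077  5.4238]
```

Request:
apply_moves:
  delta_pos:
    - [0, 0, 0]
    - [0, 0, 0]
    - [0, 0, 0]
    - [0, 0, -0.03]
    - [0, 0, -0.075]
    - [-0.05, 0, -0.09]
    - [-0.11, 0, -0.09]
    - [-0.17, 0, -0.09]
    - [-0.214, 0, -0.085]
    - [-0.214, 0, -0.085]
    - [-0.214, 0, -0.085]
  turn:
    - [0, 0, 0]
    - [0, 0, 0]
    - [0, 0, 0]
    - [0, 0, 0]
    - [0, 0, 0]
    - [0, 0, 0]
    - [0, 0, 0]
    - [0, 0, 0]
    - [0, 0, 0]
    - [0, 0, 0]
    - [0, 0, 0]
  hand: [0.4, 0.1, 0, 0, 0, 0, 0, 0, 0, 0, 0]

```text
time: 20.45
ee_pos: [0.4748, -0.1225, 0.1703]
tool_rot: [2.588, 0.429, 0.121]
force: [0.4, 0.6, 1.0]
width: 0.998
grasp_force: 0.0
```

```bash
cat > seat.py <<'E'
from h import *
s=state();print((s["ee_pos"]-C)@S,s["width"],s["force"]@S,s["time"])
p,d=capture("top");P=pts("top",d);L=(P-C)@S
k=(d>0)&(L[...,2]>.047)&(L[...,2]<.062)&(L[...,1]>.115)&(L[...,1]<.25)&(abs(L[...,0]+.007)<.04)
q=L[k];print(k.sum(),np.percentile(q,[1,50,99],axis=0),cv2.minAreaRect((q[:,:2]*1000).astype(np.float32)))
H=P[...,2];e=(H>.055)&(H<.08)&(P[...,1]>.25)&(P[...,0]<.6)&(P[...,0]>.44);print("roof y min",np.percentile(P[e][:,1],1))
for b in (-.09,-.075,-.06,-.045):
    k=(d>0)&(L[...,2]>.028)&(L[...,2]<.060)&(abs(L[...,0])<.07)&(abs(L[...,1]-b)<.006);w=L[k][:,0]*1000
    if len(w):print(b,w.min().round(1),w.max().round(1))
E
python3 seat.py; python3 -c "
from h import *
go(W(-.007,-.078,.037),RT)"
```

```text
[-0.0069 -0.0773  0.1259] 0.9977177274107177 [0.0629 0.54   1.0775] 20.45
307 [[-0.0301  0.1155  0.0484]
 [-0.0107  0.1462  0.0538]
 [ 0.0055  0.1778  0.0591]] ((-12.19946575164795, 147.21788024902344), (64.6238784790039, 38.069820404052734), 89.14676666259766)
roof y min 0.2900476395023292
-0.09 -42.5 27.5
-0.075 -38.6 26.3
-0.06 -36.0 23.5
-0.045 11.5 21.2
d_mm [-1.5 -0.2 88.9] turn [ 0.1 -0.2 -0.1] rows 0.024077229362490068 1.4219032933004823
```

Request:
apply_moves:
  delta_pos:
    - [-0.001, 0, 0.045]
    - [-0.001, 0, 0.08]
    - [-0.001, 0, 0.088]
    - [-0.001, 0, 0.088]
    - [-0.001, 0, 0.088]
    - [-0.001, 0, 0.088]
    - [-0.001, 0, 0.088]
    - [-0.001, 0, 0.088]
    - [-0.001, 0, 0.088]
  turn:
    - [0, 0, 0]
    - [0, 0, 0]
    - [0, 0, 0]
    - [0, 0, 0]
    - [0, 0, 0]
    - [0, 0, 0]
    - [0, 0, 0]
    - [0, 0, 0]
    - [0, 0, 0]
  hand: [0, 0, 0, 0, 0.3, 0.4, 0.5, 0.51, 0.51]

```text
time: 21.62
ee_pos: [0.4875, -0.1645, 0.0951]
tool_rot: [2.587, 0.429, 0.12]
force: [-2.2, 0.5, 8.3]
width: 0.49
grasp_force: 10.1
```

```bash
python3 seat.py
```

```text
[-0.0064 -0.079   0.0389] 0.48959673663937936 [ 3.1131 -1.9578  7.7385] 21.625
320 [[-0.0247  0.1155  0.0486]
 [-0.0057  0.147   0.0539]
 [ 0.0114  0.1797  0.0587]] ((-6.577152252197266, 148.06646728515625), (36.87925338745117, 65.58362579345703), 0.5611174702644348)
roof y min 0.2898945565622933
-0.09 -27.1 22.8
-0.06 2.0 12.3
-0.045 -22.1 11.7
```

Request:
apply_moves:
  delta_pos:
    - [0, 0, 0]
    - [0, 0, 0]
    - [0, 0, 0]
    - [0, 0, 0]
    - [0, 0, -0.04]
    - [0, 0, -0.1]
    - [-0.05, 0, -0.16]
    - [-0.1, 0, -0.2]
    - [-0.1, 0, -0.2]
    - [-0.1, 0, -0.2]
  turn:
    - [0, 0, 0]
    - [0, 0, 0]
    - [0, 0, 0]
    - [0, 0, 0]
    - [0, 0, 0]
    - [0, 0, 0]
    - [0, 0, 0]
    - [0, 0, 0]
    - [0, 0, 0]
    - [0, 0, 0]
  hand: [0.4, 0.2, 0, 0, 0, 0, 0, 0, 0, 0]

```text
time: 22.92
ee_pos: [0.3598, -0.1021, 0.267]
tool_rot: [2.589, 0.429, 0.121]
force: [1.2, 0.8, 0.3]
width: 1.0
grasp_force: 0.0
```

```bash
python3 seat.py
python3 - <<'E'
from h import *
p,d=capture("side");cv2.imwrite("pics/s9.png",cv2.resize(p[130:290,180:400,::-1],None,fx=3.6,fy=3.6,interpolation=cv2.INTER_CUBIC))
E
```

```text
[-0.0078 -0.1796  0.238 ] 1.0003435130972211 [-0.1633  1.4184  0.4792] 22.925
323 [[-0.0258  0.1152  0.0481]
 [-0.0065  0.147   0.0534]
 [ 0.0101  0.1802  0.0589]] ((-8.4872465133667, 147.92994689941406), (65.65660095214844, 37.38958740234375), 89.88921356201172)
roof y min 0.2899983282231581
-0.09 -28.8 14.4
-0.075 -29.9 14.5
-0.06 -29.7 14.4
-0.045 -28.4 13.0
```

View pics/s9.png

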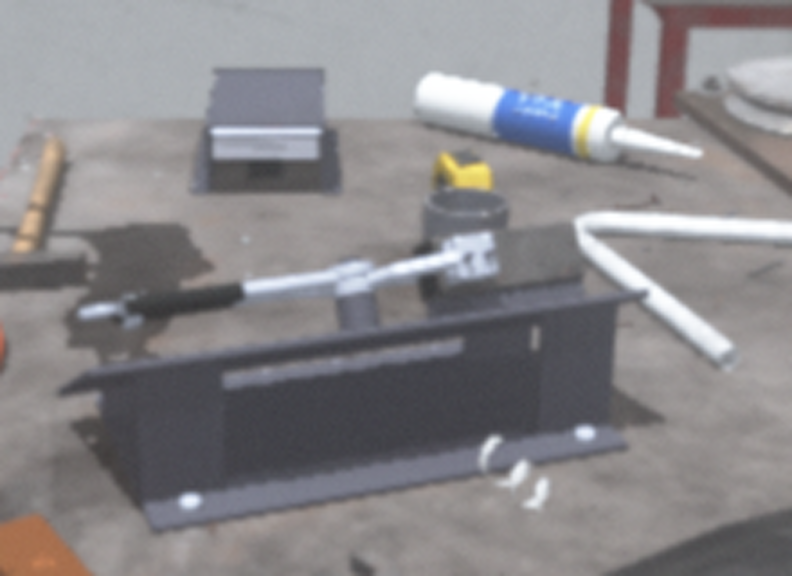

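The handles hold at 44 mm (middle tooth) and the tube is back where the first one lay (far end b≈180 mm against 178). The flap is shut at (268,143), with the tube's end visible inside at (268,168). Handing in.

```bash
python3 -c "
from plant import *
print(close_job())"
```

```text
the job is handed in; nothing more can be done
None
```

The job is done and handed in, but **it has probably failed the 120 N wrist-force limit**: early on I sent millimetres where metres were wanted, and the fingertip hit the table at about 205 N. Nothing in the scene moved, and afterwards the pictures showed the finished tube in the box with the flap shut, the new tube seated and locked on the middle tooth, and the tape measure and pipe stub still in place.

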